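# Vibration check of a bench vacuum pump

### The job

Check the bearing vibration of the bench vacuum pump. First start the pump by pressing the raised, white-dotted end of its green rocker switch all the way down; then lift the vibration pen out of its stand by the handle and hold it square on to the measuring pad with the yellow ring, the ball tip resting in the pad's round recess, pressing gently so that the spring tip is pushed in about half of its travel. Finish while holding the pen on the pad like that; do not ram the pen against the pump, and leave the things lying around as they are.

Things in the scene. Friction and masses are not known exactly. Their poses are not given: they have to be found in the camera images.
- pump: small diaphragm vacuum pump, fixed, base 136 x 262 mm, 166 mm high: grey finned motor lying along y, bearing shields (112 mm dia) at both its ends, aluminium pump head (top 149 mm) at the +y end, black fan cowl at -y, grey terminal box with rocker switch on top. Origin on the bench under its middle, x away from the robot at yaw 0, z up.
- pump_switch (a joint): green V-shaped rocker switch on the terminal box, 22 mm (pump x) by 40 mm (pump y), pivoted in the middle about pump x. 0 = off: the half towards the pump head (+y, white dot) slopes up by 0.37 rad; 0.36 rad = on: that half is level and the other one up. Takes about 2 N at the white dot, 14 mm from the pivot; it stays where it is left.
- switch_press (a point): the place to press: the white dot on the raised half of the rocker (14 mm from the pivot; 179 mm above the bench when off, 174 mm when on; the raised outer end is about 2 mm higher)
- pad_yellow: pad to use: round steel pad, 23 mm dia, on a bright yellow ring (29 mm), glued on one of the two bearing shields, on the upper side facing the robot; which one varies. Origin: middle of the floor of its round recess (14 mm dia, 3 mm deep); z stands square out of the pad, leaning 0.44 rad (25 deg) from vertical towards the pump's -x.
- pad_blue: the same kind of pad with a blue ring on the other bearing shield, 136 mm along pump y from the first; not used now. Origin and axes as for the yellow one.
- pen_stand: pen stand, fixed: heavy round foot of 80 mm dia and 14 mm height with an upright black tube, 31 mm outer and 18 mm inner dia, rim 80 mm above the bench. Origin on the bench under the middle, z up.
- vib_pen: vibration pen, 0.11 kg, upright in the stand. Origin: middle of the underside of its black collar (29 mm dia), which rests on the rim; z to the tail. White handle above, 24 (pen x) by 18 mm (pen y), tail at z = 105 mm; display on -x, clip on +x: grip the y sides, z = 40 to 90 mm. Below: nose, 14 mm dia, to z = -46 mm, then the spring tip, ball end at z = -62 mm at rest. Lift 65 mm to draw it out.
- pen_plunger (a joint): spring tip of the pen: 0 = fully out (at rest), 0.010 m = fully pushed in, in m along the pen. The spring gives 1 N at the start, 3 N half way and 5 N fully in. A red band on the rod is just swallowed by the nose when the tip is half way in.
- pen_tip (a point): lowest point of the ball (6 mm dia) at the end of the spring tip; axes as the pen's
- notebook: dark blue notebook, 149 x 108 x 16 mm, bystander; origin under its middle
- timer: white bench timer, 30 x 66 x 59 mm, bystander; origin under its middle
- beaker_50: small glass beaker, 46 x 51 x 59 mm, bystander; origin under its middle
- seal_jar: small jar with a red lid, 44 mm dia, 42 mm high, bystander; origin under its middle
- filter_pack: white and green card box, 48 x 80 x 30 mm, bystander; origin under its middle
- bottle_100: small glass bottle with a blue cap, 57 mm dia, 101 mm high, bystander; origin under its middle
There are look-alikes about, which are no part of the job. What is shaped like the pen_stand but orange or turquoise is not meant.

How it is judged:
By the outcome, as a careful person would: the job done as asked, in the order asked, and still so for the second after the job is handed in, while the arm keeps its last pose, push and grip.
It also fails if it takes over 48 s, if anything falls off the work surface, if the arm or the gripper's body presses on something with over 40 N, if the wrist force passes 120 N, or if a joint passes its speed limit or range.

### The arm

A 6-joint arm with a two-finger parallel gripper is mounted at the origin on a cart in front of the work surface, level with it; the furniture and walls round the work are solid. World frame = base frame: x ahead of the robot, y to its left, z up, the work surface at z = 0. Lengths are in m, angles in rad, forces in N, time in s.
With the tool pointing down it reaches from about 0.35 to 0.775 m from the base axis. Payload 7.3 kg.
Tool frame: the origin (TCP) lies midway between the tips of the shut fingers; the grasp point (between the pads) lies 19 mm behind it; z points along the fingers, y is the direction in which the jaws open and shut (so a half turn about z gives the same grasp; the last joint's range is limited). The gripper opens to 92 mm and grips with 3 to 60 N. Pads are 19 mm wide; open, the fingers measure 130 mm over their backs; the gripper's body (75 mm by 190 mm) begins 47 mm behind the grasp point.
Start: joints at [-1.414, 0.342, 1.524, -0, 1.275, -0.146], TCP at [0.157, -0.501, 0.227] pointing down, gripper open.
Joint ranges: [-2.53, 2.53], [-0.77, 2.02], [0.04, 2.7], [-1, 4.14], [0.28, 2.66], [-3.11, 3.11]. Speed limits (rad/s): [2.57, 2.57, 3.14, 3.14, 3.14, 3.14].

### API

Orientations are given as a unit quaternion [w, x, y, z].
In Python, from plant import r gives the robot as it stands.
- The arm moves only by the tool drive_tool, never from a script. Its argument "motion" is a list of rows, each an object with "dp": the shift along the tool's x, y, z in mm, a list of three; "twist": the turn, a rotation vector about the tool's x, y, z in degrees, a list of three. A call has 1 to 5 rows; each row shifts and turns the commanded pose from where the row before left it, along the tool's axes as they then stand; what a row does not reach is not made up. A row lasts 1/8 s, in which the tool goes at most 62.5 mm and 10.7 degrees, less where a joint would pass 70% of its speed; a pose out of reach is approached as far as the arm can. A call is refused whole if a number of a shift passes 62.5 or a number of a turn 10.7, either way. A call with a gripper value outside its range is refused whole. "gripper" is the gripper command: -1 is shut, 1 is fully open, values between are in proportion, set as the call begins (left out, the last holds). The fingers move at their own pace and stop on an object; "grip_force" is the grip in N (left out, the last holds). Time passes only in rows, so rows that do not move let the fingers close. It gives the time, the measured TCP pose, the force and the opening at its end, in the units of the state.
- r.observe(): the state, without advancing time (a new reading comes with each control period).
- r.get_image(name): name is "side" or "top" or "wrist"; returns the picture (420x560x3 uint8, red, green, blue); there is no depth.
- r.camera_params(name): a dict with "K" (3x3 intrinsics, pixels), "view" (4x4, takes a point from world to camera coordinates); the wrist camera has in their place "tool_from_camera" (4x4, takes a point from camera to tool coordinates, whose origin is the TCP and whose axes are the flange's). Camera axes: x right, y down, z forward; pixel columns grow to the right and rows downward; lengths in m; the calibration is good to about 2 mm. A picture is of the moment at which its call begins: read the wrist's pose just before it. camera_params takes no time and is no camera call.
- r.sign_off(): hands the job in, once; it reports no verdict.
The state is a dict: "clock": time; "joint_pos": joint angles; "qd": joint speeds; "joint_efforts": joint torques, N m; "tcp_pos": TCP position; "tool_rot": TCP orientation; "force": force on the tool from outside, world axes, zero at the start; "ft_torque": the same for the moment, N m; "width": finger opening in m.
Only numpy, scipy, OpenCV 4.12 (cv2) and the standard library are available. Lean on these libraries where they do the work, as an engineer would, in place of code of your own. Each camera call takes 0.05 s, during which the arm holds its last target.

## Working session

There is one attempt and no reset: what is moved stays moved. The work goes in short steps, Python scripts to look and compute and a tool call to move; the robot and the scene stay as the last step left them, time stands still between calls to the robot, and variables do not carry over. Pictures are saved under pics/ and viewed, and the job is handed in when it is done.

Besides the shell and the picture viewer there is one more tool, called after ">>>" as name(argument=value, ...) on one line, values as JSON. drive_tool: Moves the arm, as the interface text tells. Its arguments: {"type":"object","properties":{"motion":{"type":"array"},"gripper":{"type":"number"},"grip_force":{"type":"number"}},"required":["motion"]}

```bash
ls; mkdir -p pics; python3 - <<'E'
from plant import r
import cv2,numpy as np
print(r.observe())
for n in ("side","top","wrist"):
    p=r.camera_params(n); print(n,{k:np.round(v,4).tolist() for k,v in p.items()})
    cv2.imwrite(f"pics/{n}0.png",r.get_image(n)[:,:,::-1])
E
```

```text
pics
{'clock': 0.0, 'joint_pos': array([-1.41398666e+00,  3.42746259e-01,  1.52505753e+00, -1.52639122e-05,
        1.27538480e+00, -1.45966543e-01]), 'qd': array([-0.00083084, -0.00017417,  0.00098577, -0.00311711, -0.00173797,
        0.00124916]), 'joint_efforts': array([-1.48099913e-03, -4.31247139e+01, -2.44220710e+01,  7.14990450e-02,
        5.59742725e-02, -1.25500501e-04]), 'tcp_pos': array([ 0.15650672, -0.50068643,  0.22601861]), 'tool_rot': array([-7.97914550e-04,  9.88562039e-01,  1.50812661e-01, -1.16256760e-05]), 'force': array([-0.13440696,  0.6499487 ,  0.7245469 ]), 'ft_torque': array([-0.01305718,  0.01234146,  0.05467118]), 'width': 0.0917787917502531}
side {'K': [[498.6344, 0.0, 290.1319], [0.0, 498.6344, 215.6842], [0.0, 0.0, 1.0]], 'view': [[-0.8217, -0.5699, -0.0031, 0.4818], [-0.3166, 0.4609, -0.829, 0.2665], [0.4739, -0.6803, -0.5592, 1.679], [0.0, 0.0, 0.0, 1.0]]}
top {'K': [[400.3065, 0.0, 278.5504], [0.0, 400.3065, 210.9169], [0.0, 0.0, 1.0]], 'view': [[-0.0007, -0.9999, 0.0141, 0.019], [-0.9981, -0.0001, -0.0609, 0.5439], [0.0609, -0.0141, -0.998, 1.499], [0.0, 0.0, 0.0, 1.0]]}
wrist {'K': [[303.4199, 0.0, 277.7781], [0.0, 303.4199, 212.0388], [0.0, 0.0, 1.0]], 'tool_from_camera': [[-0.0012, -0.9536, -0.3012, 0.0816], [1.0, -0.0012, -0.0004, 0.0001], [0.0, -0.3012, 0.9536, -0.1575], [0.0, 0.0, 0.0, 1.0]]}
```

View pics/side0.png

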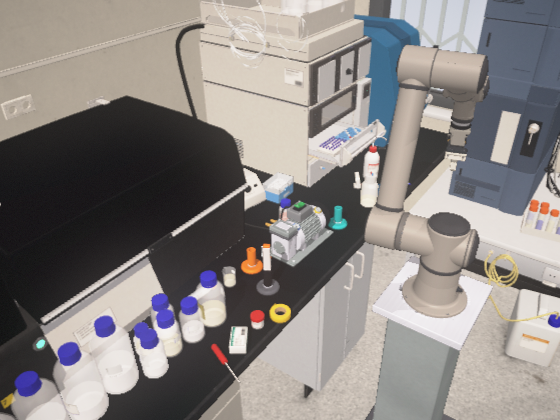

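View pics/top0.png

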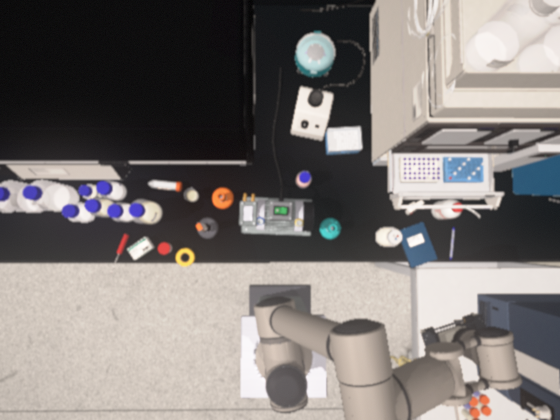

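View pics/wrist0.png

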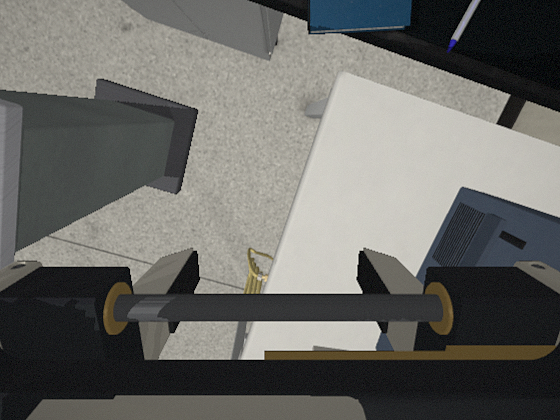

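The pump is at about (275,213) in the top view, the black stand with the pen at (207,228), and the orange and turquoise stands at (222,197) and (330,228). I'll enlarge both views.

```bash
python3 - <<'E'
import cv2
t=cv2.imread("pics/top0.png")[170:270,180:340]; cv2.imwrite("pics/top0c.png",cv2.resize(t,None,fx=5,fy=5,interpolation=cv2.INTER_CUBIC))
t=cv2.imread("pics/side0.png")[185:305,220:360]; cv2.imwrite("pics/side0c.png",cv2.resize(t,None,fx=5,fy=5,interpolation=cv2.INTER_CUBIC))
E
```

```text
(no output)
```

View pics/top0c.png

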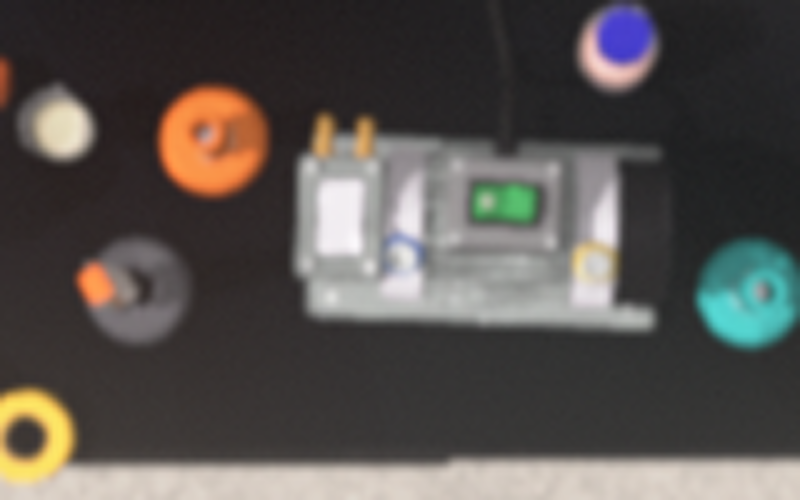

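View pics/side0c.png

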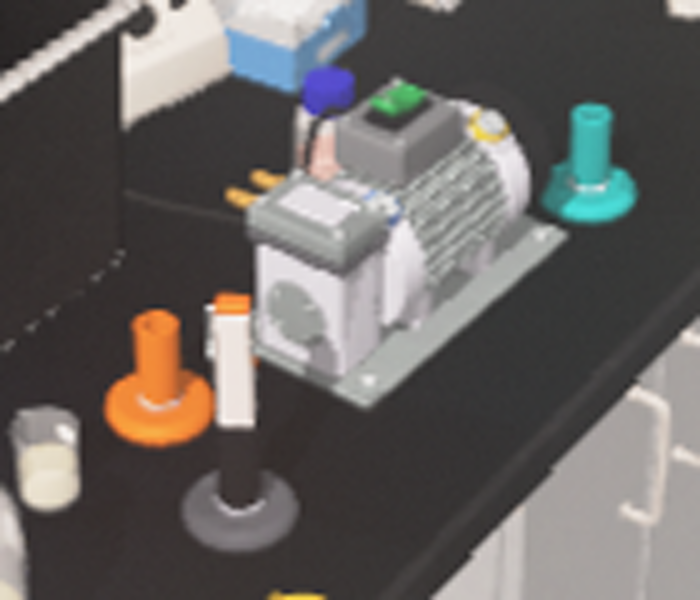

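```bash
cat > h.py <<'E'
from plant import r
import numpy as np, cv2
from scipy.spatial.transform import Rotation as R
def rot(q): return R.from_quat([q[1],q[2],q[3],q[0]])
def P(n,state=None):
    c=r.camera_params(n)
    if n=="wrist":
        T=np.eye(4);T[:3,:3]=rot(state["tool_rot"]).as_matrix();T[:3,3]=state["tcp_pos"]
        V=np.linalg.inv(T@np.array(c["tool_from_camera"]))
    else: V=np.array(c["view"])
    return np.array(c["K"])@V[:3]
def tri(*obs):
    A=[]
    for Pm,(u,v) in obs: A+= [u*Pm[2]-Pm[0], v*Pm[2]-Pm[1]]
    A=np.array(A);s=np.linalg.lstsq(A[:,:3],-A[:,3],rcond=None)[0]
    return s,[np.round(proj(Pm,s)-np.array(p),1).tolist() for Pm,p in obs]
def proj(Pm,x):
    a=Pm@np.append(x,1);return a[:2]/a[2]
def atz(Pm,p,z):
    u,v=p;A=np.array([u*Pm[2]-Pm[0], v*Pm[2]-Pm[1]])
    return np.append(np.linalg.solve(A[:,:2],-A[:,3]-A[:,2]*z),z)
def delta(p,Rm=None):
    s=r.observe();R0=rot(s["tool_rot"])
    print("dp mm",np.round(R0.inv().apply(np.array(p)-s["tcp_pos"])*1e3,1), "twist", None if Rm is None else np.round((R0.inv()*Rm).as_rotvec(degrees=True),2))
E
python3 - <<'E'
from h import *
T,S=P("top"),P("side")
for n,a,b in [("dot",(277.4,210.2),(296,205.4)),("yel",(299.4,222.8),(318,209.8)),("blu",(260.8,221.2),(296,225.6)),("pentail",(199.2,226.8),(266.4,245)),]:
    x,e=tri((T,a),(S,b));print(n,np.round(x,4),e)
print("foot",atz(T,(207.6,228),.014),atz(S,(268,287),.014))
print("dot z179",atz(T,(277.4,210.2),.179))
print("base corners", [np.round(atz(T,p,.01),3) for p in [(241,233),(311,235.5)]])
E
```

```text
dot [0.539  0.0265 0.1754] [[-0.4, -0.7], [0.5, 0.0]]
yel [ 0.495  -0.0527  0.1298] [[0.1, 0.1], [-0.1, -0.0]]
blu [0.5018 0.083  0.133 ] [[-0.2, -0.3], [0.2, 0.0]]
pentail [0.4801 0.2869 0.1835] [[0.1, 0.1], [-0.1, -0.0]]
foot [0.47944435 0.28652565 0.014     ] [0.47200268 0.29659434 0.014     ]
dot z179 [0.53641813 0.02499562 0.179     ]
base corners [array([0.461, 0.161, 0.01 ]), array([ 0.451, -0.104,  0.01 ])]
```

>>> drive_tool(motion=[{"dp": [47, -38, -6], "twist": [0, 0, 0]}, {"dp": [47, -38, -6], "twist": [0, 0, 0]}, {"dp": [47, -38, -6], "twist": [0, 0, 0]}, {"dp": [47, -38, -6], "twist": [0, 0, 0]}, {"dp": [47, -38, -6], "twist": [0, 0, 0]}], gripper=-1)

```text
clock: 0.78
tcp_pos: [0.3249, -0.2479, 0.2569]
tool_rot: [0.0, 0.989, 0.151, 0.0]
force: [0.5, -0.8, -0.1]
width: 0.0466
```

>>> drive_tool(motion=[{"dp": [47, -38, -6], "twist": [0, 0, 0]}, {"dp": [47, -38, -6], "twist": [0, 0, 0]}, {"dp": [47, -38, -6], "twist": [0, 0, 0]}, {"dp": [47, -38, -6], "twist": [0, 0, 10.2]}, {"dp": [40, -45, -6], "twist": [0, 0, 10.2]}])

```text
clock: 1.4
tcp_pos: [0.4861, -0.007, 0.2857]
tool_rot: [0.0, 1.0, -0.012, -0.0]
force: [1.1, -1.6, 0.2]
width: 0.0008
```

```bash
python3 - <<'E'
from h import *
s=r.observe();print(s["clock"],s["tcp_pos"],s["tool_rot"],s["width"],s["force"])
cv2.imwrite("pics/w1.png",r.get_image("wrist")[:,:,::-1])
np.save("w1.npy",P("wrist",s))
E
```

```text
1.4 [ 0.48609987 -0.00701276  0.28569053] [ 1.58567233e-04  9.99931271e-01 -1.17229421e-02 -3.31686449e-05] 0.0008221591112648865 [ 1.08717578 -1.60150392  0.23913334]
```

View pics/w1.png

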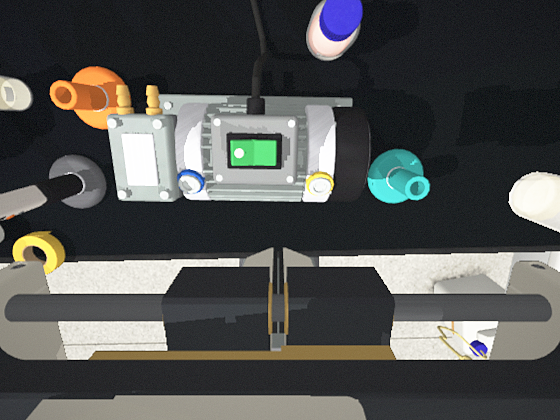

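The wrist view shows the dot at about (239,153), yellow pad (319,183), blue pad (190,181) and the pen at the left edge. I'll zoom in on these.

```bash
python3 - <<'E'
import cv2
t=cv2.imread("pics/w1.png")[90:210,170:360]; cv2.imwrite("pics/w1c.png",cv2.resize(t,None,fx=4.2,fy=4.2,interpolation=cv2.INTER_CUBIC))
E
```

```text
(no output)
```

View pics/w1c.png

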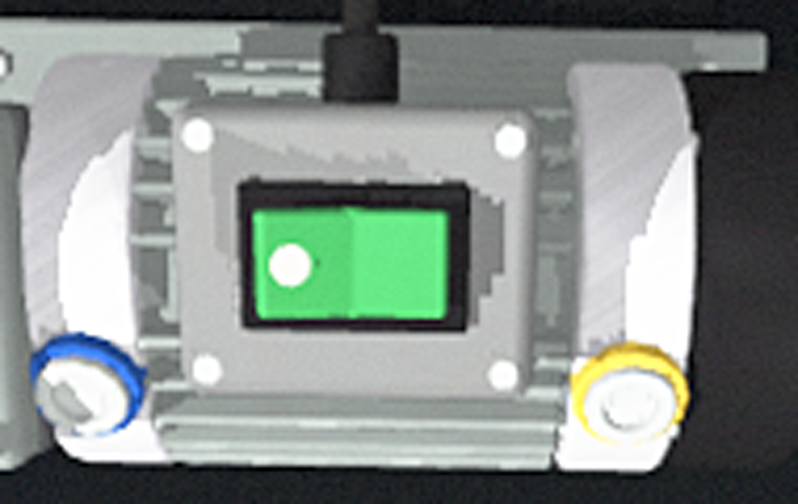

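>>> drive_tool(motion=[{"dp": [14, -50, -8], "twist": [0, 0, 2]}, {"dp": [12, -30, 0], "twist": [0, 0, 1]}, {"dp": [0, 0, 0], "twist": [0, 0, 0]}])

```text
clock: 1.82
tcp_pos: [0.5141, 0.072, 0.293]
tool_rot: [-0.0, 0.999, -0.034, -0.0]
force: [-0.1, 0.3, -0.5]
width: 0.0005
```

```bash
python3 - <<'E'
from h import *
s=r.observe();print(s["clock"],s["tcp_pos"],s["tool_rot"],s["width"],s["force"])
im=r.get_image("wrist")[:,:,::-1]
cv2.imwrite("pics/w2.png",im)
np.save("w2.npy",P("wrist",s))
t=im[90:230,0:190]; cv2.imwrite("pics/w2a.png",cv2.resize(t,None,fx=4,fy=4,interpolation=cv2.INTER_CUBIC))
t=im[90:230,230:420]; cv2.imwrite("pics/w2b.png",cv2.resize(t,None,fx=4,fy=4,interpolation=cv2.INTER_CUBIC))
E
```

```text
1.825 [0.51411639 0.07198538 0.29303528] [-5.10753644e-05  9.99431639e-01 -3.37078022e-02 -4.24986332e-04] 0.0004968182908453012 [-0.05661405  0.33015355 -0.46819399]
```

View pics/w2.png

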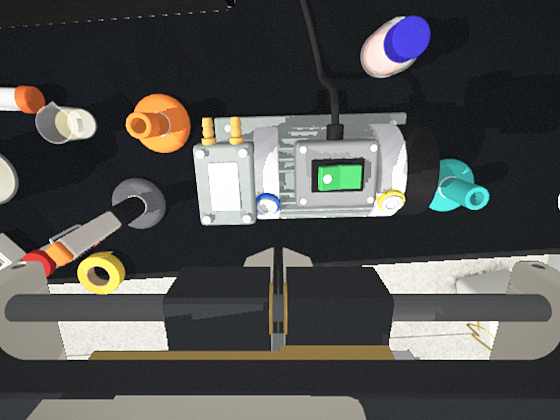

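View pics/w2a.png

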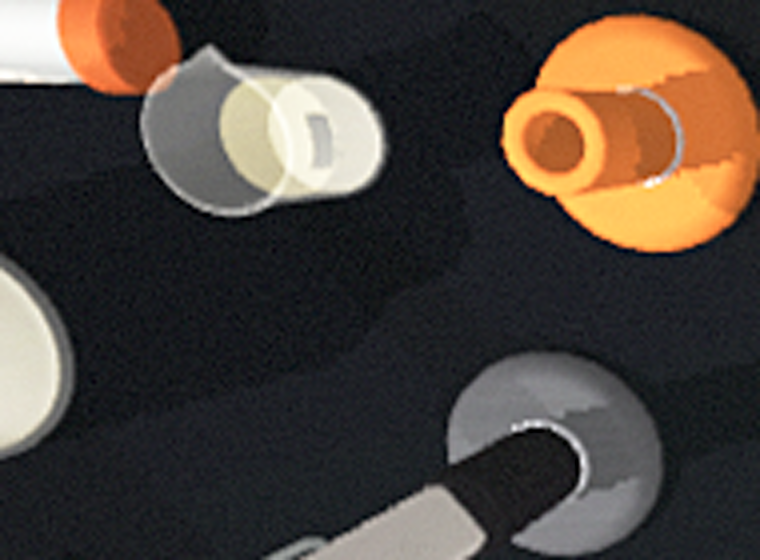

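View pics/w2b.png

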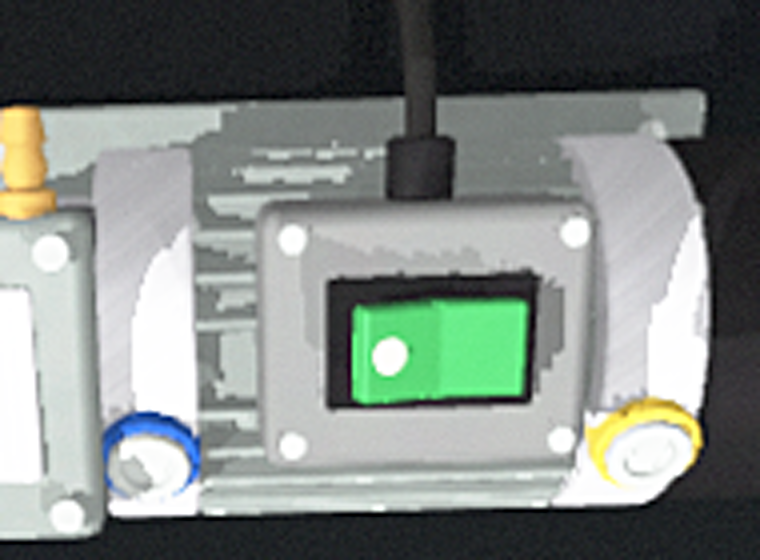

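```bash
python3 - <<'E'
from h import *
A,B=np.load("w1.npy"),np.load("w2.npy");T,S=P("top"),P("side")
for n,a,b,c,d in [("dot",(238.7,152.5),(326.9,178.6),(277,209.8),(295.6,205)),("yel",(320.1,185.3),(392.1,201.9),(299.,222.4),(317.6,209.4))]:
    for o in ([(A,a),(B,b)],[(B,b),(T,c),(S,d)],[(A,a),(B,b),(T,c),(S,d)]):
        x,e=tri(*o);print(n,np.round(x,4),e)
# screws of terminal box for yaw, ~z .166 ; w1
f=lambda p:((p[0]+.5)/4.2-.5+170,(p[1]+.5)/4.2-.5+90)
g=lambda p:((p[0]+.5)/4-.5+230,(p[1]+.5)/4-.5+90)
w=[tri((A,f(p)),(B,g(q)))[0] for p,q in [((198,134),(292,240)),((511,141),(575,233)),((206,369),(292,446)),((504,375),(561,440))]]
w=np.array(w);print(w.round(4)); print(np.degrees(np.arctan2(-(w[0]-w[1])[0],(w[0]-w[1])[1])),np.degrees(np.arctan2(-(w[2]-w[3])[0],(w[2]-w[3])[1])))
E
```

```text
dot [0.5386 0.0254 0.1779] [[-0.1, 0.2], [0.0, -0.2]]
dot [0.5398 0.0273 0.1776] [[-2.1, -1.4], [-0.3, -0.6], [0.6, -0.0]]
dot [0.5397 0.0269 0.1773] [[-1.8, -1.2], [-1.7, -1.4], [-0.2, -0.5], [0.7, -0.0]]
yel [ 0.4979 -0.0518  0.1319] [[0.1, -0.2], [-0.0, 0.2]]
yel [ 0.4967 -0.0518  0.1313] [[-0.3, 1.1], [0.2, 0.0], [-0.2, 0.0]]
yel [ 0.4968 -0.0519  0.1311] [[0.0, 0.7], [-0.3, 0.9], [0.2, -0.0], [-0.2, 0.0]]
[[ 0.5644  0.0451  0.1625]
 [ 0.5614 -0.0209  0.1619]
 [ 0.5145  0.0474  0.1631]
 [ 0.5112 -0.0189  0.1617]]
-2.622918801644562 -2.8804824635721666
```

```bash
python3 -c "
from h import *
delta([.539,.0285,.190])"
```

```text
dp mm [ 28.2  40.4 103. ] twist None
```

>>> drive_tool(motion=[{"dp": [14, 20, 30], "twist": [0, 0, 0]}, {"dp": [14, 20.4, 40], "twist": [0, 0, 0]}, {"dp": [0, 0, 29], "twist": [0, 0, 0]}, {"dp": [0, 0, 4], "twist": [0, 0, 0]}, {"dp": [0, 0, 0], "twist": [0, 0, 0]}])

```text
clock: 2.5
tcp_pos: [0.5392, 0.0274, 0.1915]
tool_rot: [0.0, 0.999, -0.036, 0.0]
force: [1.2, -0.4, -0.5]
width: 0.0002
```

>>> drive_tool(motion=[{"dp": [0, 0, 5], "twist": [0, 0, 0]}, {"dp": [0, 0, 4], "twist": [0, 0, 0]}, {"dp": [0, 0, 3], "twist": [0, 0, 0]}, {"dp": [0, 0, 2], "twist": [0, 0, 0]}, {"dp": [0, 0, 0], "twist": [0, 0, 0]}])

```text
clock: 3.12
tcp_pos: [0.5391, 0.028, 0.1766]
tool_rot: [0.0, 0.999, -0.035, 0.0]
force: [0.0, -0.2, -0.0]
width: 0.0004
```

>>> drive_tool(motion=[{"dp": [0, 0, 1], "twist": [0, 0, 0]}, {"dp": [0, 0, 1], "twist": [0, 0, 0]}, {"dp": [0, 0, 1], "twist": [0, 0, 0]}, {"dp": [0, 0, 0], "twist": [0, 0, 0]}])

```text
clock: 3.62
tcp_pos: [0.5391, 0.0281, 0.1743]
tool_rot: [-0.0, 0.999, -0.035, 0.0]
force: [-1.4, 1.8, 7.2]
width: 0.0005
```

```bash
python3 - <<'E'
from h import *
s=r.observe();print(s["force"])
im=r.get_image("side")[:,:,::-1]
t=im[185:245,270:340]; cv2.imwrite("pics/s2.png",cv2.resize(t,None,fx=9,fy=9,interpolation=cv2.INTER_CUBIC))
E
```

```text
[-1.40936518  1.843228    7.17987911]
```

View pics/s2.png

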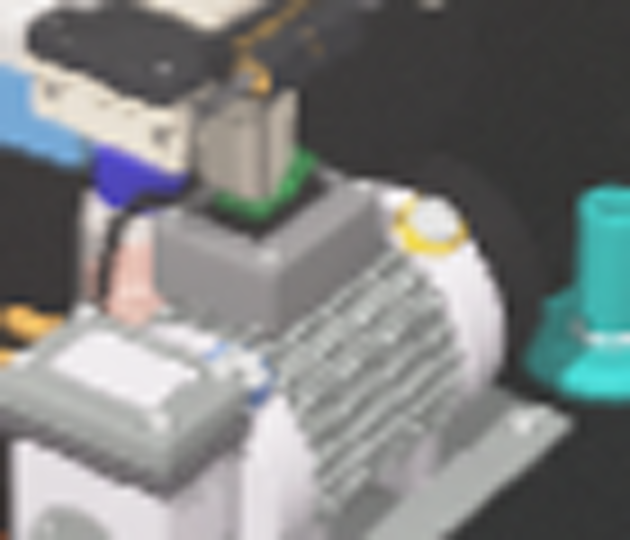

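The finger is on the rocker with 7 N, and the far half now stands up. I'll press slightly more to seat it, then back off and look.

>>> drive_tool(motion=[{"dp": [0, 0, 1], "twist": [0, 0, 0]}, {"dp": [0, 0, 0], "twist": [0, 0, 0]}])

```text
clock: 3.92
tcp_pos: [0.5392, 0.0281, 0.1742]
tool_rot: [0.0, 0.999, -0.035, 0.001]
force: [-3.1, 2.2, 12.9]
width: 0.0003
```

>>> drive_tool(motion=[{"dp": [0, 0, -30], "twist": [0, 0, 0]}, {"dp": [-15, -50, -35], "twist": [0, 0, 0]}, {"dp": [-15, -40, -30], "twist": [0, 0, 0]}, {"dp": [0, 0, 0], "twist": [0, 0, 0]}])

```text
clock: 4.42
tcp_pos: [0.5157, 0.1217, 0.2696]
tool_rot: [-0.0, 0.999, -0.034, 0.002]
force: [-0.2, 0.2, -0.0]
width: 0.0006
```

```bash
python3 - <<'E'
from h import *
s=r.observe();print(s["tcp_pos"])
im=r.get_image("wrist")[:,:,::-1]
cv2.imwrite("pics/w3.png",im)
np.save("w3.npy",P("wrist",s))
t=im[130:230,260:420]; cv2.imwrite("pics/w3b.png",cv2.resize(t,None,fx=5,fy=5,interpolation=cv2.INTER_CUBIC))
E
```

```text
[0.51569714 0.12172557 0.26962344]
```

View pics/w3.png

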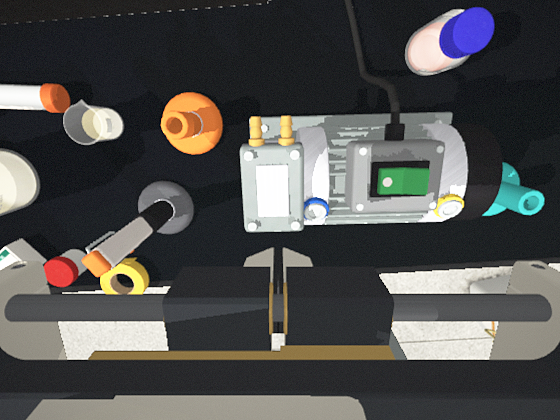

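View pics/w3b.png

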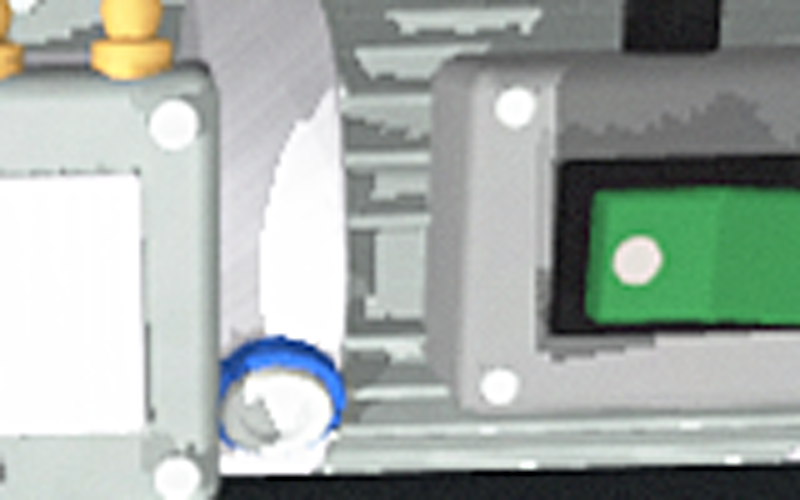

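>>> drive_tool(motion=[{"dp": [-20, -55, -5], "twist": [0, 0, 0]}, {"dp": [-25, -55, -5], "twist": [0, 0, 0]}, {"dp": [-20, -50, 0], "twist": [0, 0, 0]}, {"dp": [0, 0, 0], "twist": [0, 0, 0]}, {"dp": [0, 0, 0], "twist": [0, 0, 0]}], gripper=0.2)

```text
clock: 5.1
tcp_pos: [0.4623, 0.2825, 0.2761]
tool_rot: [0.001, 0.999, -0.036, -0.001]
force: [-0.1, -0.3, -0.2]
width: 0.046
```

```bash
python3 - <<'E'
from h import *
s=r.observe();print(s["tcp_pos"],s["joint_pos"])
im=r.get_image("wrist")[:,:,::-1]
cv2.imwrite("pics/w4.png",im)
np.save("w4.npy",P("wrist",s))
t=im[130:270,200:360]; cv2.imwrite("pics/w4b.png",cv2.resize(t,None,fx=4,fy=4,interpolation=cv2.INTER_CUBIC))
E
```

```text
[0.46225326 0.28254429 0.27614997] [ 4.07777943e-01  3.41579112e-01  1.38715444e+00 -1.07916761e-03
  1.41514538e+00  2.05000318e+00]
```

View pics/w4.png

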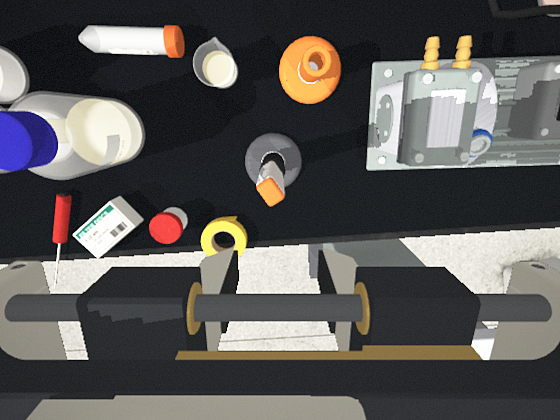

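View pics/w4b.png

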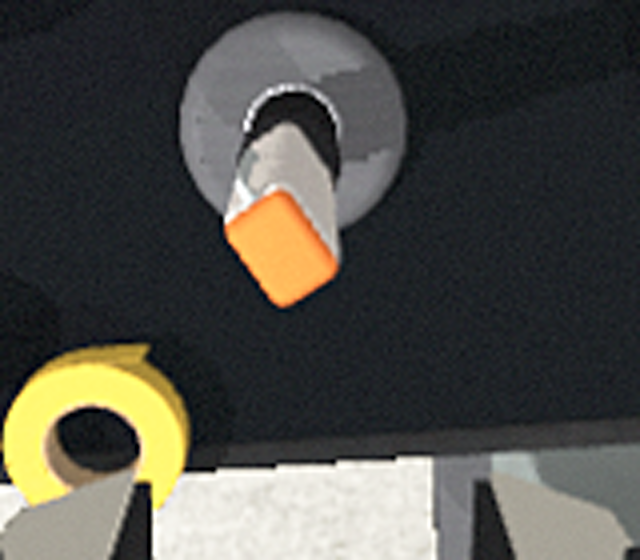

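```bash
python3 - <<'E'
from h import *
B=np.load("w4.npy");T,S=P("top"),P("side")
g=lambda p:((p[0]+.5)/4-.5+200,(p[1]+.5)/4-.5+130)
c=[atz(B,g(p),.185) for p in [(282,188),(338,265),(285,307),(226,230)]];c=np.array(c)
print(c.round(4),c.mean(0))
e=[c[1]-c[0],c[2]-c[3],c[1]-c[2],c[0]-c[3]]
for v in e: print(np.linalg.norm(v),np.degrees(np.arctan2(v[1],v[0])))
print("foot",atz(B,g((293,126)),.014))
x=tri((B,g((282.5,248))),(T,(198.8,226.4)),(S,(266,244.6)));print(x)
# w3/w1 dot after press
A3=np.load("w3.npy");S0=P("side")
print("dot at z.174 from w3:",atz(A3,((637.5)/5-.5+260,(260.5)/5-.5+130),.174), "z.179", atz(A3,((637.5)/5-.5+260,(260.5)/5-.5+130),.179))
E
```

```text
[[0.4964 0.2862 0.185 ]
 [0.4792 0.2757 0.185 ]
 [0.4708 0.2876 0.185 ]
 [0.4884 0.2986 0.185 ]] [0.4836996  0.28699231 0.185     ]
0.0201974156461893 -148.74007553237112
0.020797179520725118 -148.12049519363933
0.01457015048551611 -54.75562499955681
0.014765625430107844 -57.13390584828195
foot [0.4849554  0.28706998 0.014     ]
(array([0.48184953, 0.28738349, 0.18456308]), [[-0.2, 2.0], [0.3, -0.0], [-0.2, 0.0]])
dot at z.174 from w3: [0.53853981 0.02729028 0.174     ] z.179 [0.53968342 0.02904057 0.179     ]
```

>>> drive_tool(motion=[{"dp": [0, 0, 0], "twist": [0, 0, -9]}, {"dp": [0, 0, 0], "twist": [0, 0, -9]}, {"dp": [0, 0, 0], "twist": [0, 0, -9]}, {"dp": [0, 0, 0], "twist": [0, 0, -9]}, {"dp": [0, 0, 0], "twist": [0, 0, 0]}], gripper=0.4)

```text
clock: 5.78
tcp_pos: [0.4627, 0.2822, 0.2771]
tool_rot: [0.0, 0.962, 0.273, -0.0]
force: [-0.8, 0.0, 0.6]
width: 0.0642
```

```bash
python3 - <<'E'
from h import *
s=r.observe();print(s["tcp_pos"],s["width"])
D=R.from_euler('z',32,degrees=True)*R.from_euler('x',180,degrees=True)
delta([.4832,.287,.215],D)
im=r.get_image("wrist")[:,:,::-1]
cv2.imwrite("pics/w5.png",im)
np.save("w5.npy",P("wrist",s))
t=im[130:270,200:360]; cv2.imwrite("pics/w5b.png",cv2.resize(t,None,fx=4,fy=4,interpolation=cv2.INTER_CUBIC))
E
```

```text
[0.46268628 0.28215249 0.27707165] 0.0642401929874014
dp mm [20.   6.6 62.1] twist [ 0.02  0.04 -0.28]
```

View pics/w5b.png

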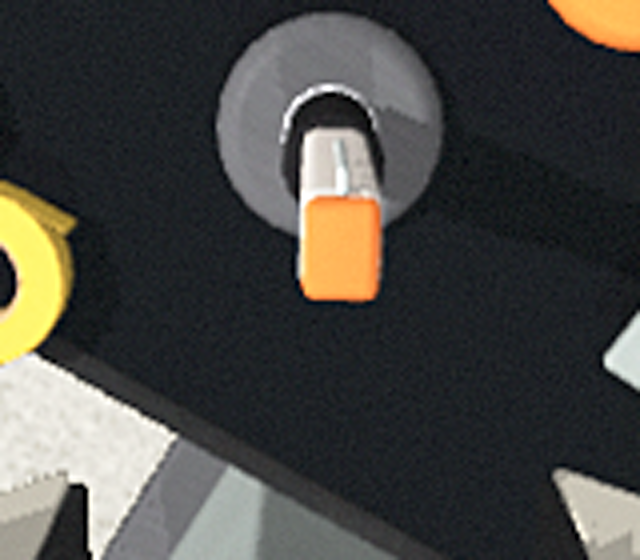

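```bash
python3 - <<'E'
from h import *
B=np.load("w5.npy");A=np.load("w4.npy")
g=lambda p:((p[0]+.5)/4-.5+200,(p[1]+.5)/4-.5+130)
print(atz(B,g((341,248)),.185),atz(A,g((282.5,248)),.185))
print(tri((B,g((341,248))),(A,g((282.5,248)))))
print("foot",atz(B,g((330,125)),.014))
c=np.array([atz(B,g(p),.185) for p in [(307,200),(379,198),(378,298),(302,297)]])
for v in (c[0]-c[3],c[1]-c[2],c[0]-c[1],c[3]-c[2]): print(np.degrees(np.arctan2(v[1],v[0])),np.linalg.norm(v))
E
```

```text
[0.48355654 0.28799206 0.185     ] [0.48370417 0.28707413 0.185     ]
(array([0.48259598, 0.28727784, 0.18027296]), [[-0.0, 0.0], [-0.0, -0.0]])
foot [0.48514717 0.28889508 0.014     ]
28.66097600259892 0.02106891390383588
32.03020695441157 0.021686736661594926
123.25931079731171 0.015015090294567237
120.8591918820501 0.016253256226542796
```

>>> drive_tool(motion=[{"dp": [20.5, 6.5, 30], "twist": [0, 0, 0]}, {"dp": [0, 0, 38], "twist": [0, 0, 0]}, {"dp": [0, 0, 0], "twist": [0, 0, 0]}])

```text
clock: 6.2
tcp_pos: [0.4816, 0.2878, 0.2067]
tool_rot: [0.001, 0.962, 0.274, -0.003]
force: [-0.1, 0.3, 0.4]
width: 0.064
```

>>> drive_tool(motion=[{"dp": [0, 0, 35], "twist": [0, 0, 0]}, {"dp": [0, 0, 30], "twist": [0, 0, 0]}, {"dp": [0, 0, 15], "twist": [0, 0, 0]}, {"dp": [0, 0, 0], "twist": [0, 0, 0]}])

```text
clock: 6.7
tcp_pos: [0.483, 0.2891, 0.1298]
tool_rot: [0.0, 0.962, 0.275, -0.0]
force: [0.0, -0.3, 0.1]
width: 0.0644
```

```bash
python3 - <<'E'
from h import *
s=r.observe();print(s["tcp_pos"],s["width"],s["force"])
im=r.get_image("wrist")[:,:,::-1]
cv2.imwrite("pics/w6.png",im)
E
```

```text
[0.48300696 0.2890503  0.12976268] 0.06437849890744697 [ 0.03901155 -0.25241846  0.1466886 ]
```

View pics/w6.png

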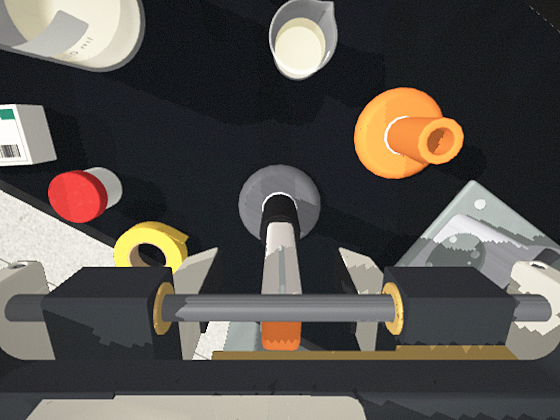

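The pen sits centred between the open fingers, so I close the gripper.

>>> drive_tool(motion=[{"dp": [0, 0, 0], "twist": [0, 0, 0]}, {"dp": [0, 0, 0], "twist": [0, 0, 0]}, {"dp": [0, 0, 0], "twist": [0, 0, 0]}, {"dp": [0, 0, 0], "twist": [0, 0, 0]}, {"dp": [0, 0, 0], "twist": [0, 0, 0]}], gripper=-1, grip_force=30)

```text
clock: 7.38
tcp_pos: [0.4828, 0.2891, 0.1294]
tool_rot: [0.0, 0.961, 0.275, 0.0]
force: [-0.3, 1.4, -0.1]
width: 0.019
```

>>> drive_tool(motion=[{"dp": [0, 0, -10], "twist": [0, 0, 0]}, {"dp": [0, 0, -20], "twist": [0, 0, 0]}, {"dp": [0, 0, -25], "twist": [0, 0, 0]}, {"dp": [0, 0, -30], "twist": [0, 0, 0]}, {"dp": [0, 0, -30], "twist": [0, 0, 0]}])

```text
clock: 8.0
tcp_pos: [0.4825, 0.2892, 0.2458]
tool_rot: [-0.0, 0.961, 0.275, -0.0]
force: [0.7, -0.3, -1.5]
width: 0.0175
```

>>> drive_tool(motion=[{"dp": [0, 0, -40], "twist": [0, 0, 0]}, {"dp": [0, 0, -40], "twist": [0, 0, 0]}, {"dp": [0, 0, 0], "twist": [0, 0, 0]}, {"dp": [0, 0, 0], "twist": [0, 0, 0]}])

```text
clock: 8.5
tcp_pos: [0.4822, 0.289, 0.3236]
tool_rot: [0.0, 0.961, 0.275, -0.001]
force: [-0.9, -0.5, -1.7]
width: 0.0176
```

```bash
python3 - <<'E'
from h import *
s=r.observe();print(s["tcp_pos"],s["width"],s["force"])
tip=s["tcp_pos"]+rot(s["tool_rot"]).apply([0,0,.1114])
print("tip pred",tip,[proj(M,tip).round(1) for M in (P("wrist",s),P("side"),P("top"))])
im=r.get_image("wrist")[:,:,::-1];cv2.imwrite("pics/w7.png",im)
t=im[190:290,210:350];cv2.imwrite("pics/w7b.png",cv2.resize(t,None,fx=5,fy=5,interpolation=cv2.INTER_CUBIC))
np.save("w7.npy",P("wrist",s))
im=r.get_image("side")[:,:,::-1]
u,v=proj(P("side"),tip).astype(int);print(u,v)
t=im[v-80:v+30,u-60:u+60];cv2.imwrite("pics/s7b.png",cv2.resize(t,None,fx=5,fy=5,interpolation=cv2.INTER_CUBIC))
E
```

```text
[0.48224951 0.28899984 0.32362771] 0.01763042660392184 [-0.86033486 -0.51767215 -1.72453168]
tip pred [0.48207937 0.28893726 0.21222786] [array([277.8, 208.7]), array([265.2, 237.9]), array([197. , 226.1])]
265 237
```

View pics/w7.png

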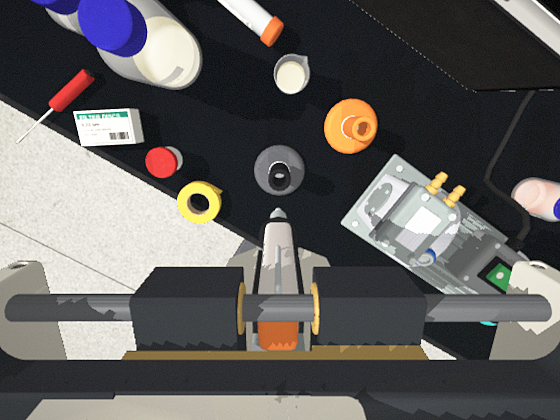

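View pics/w7b.png

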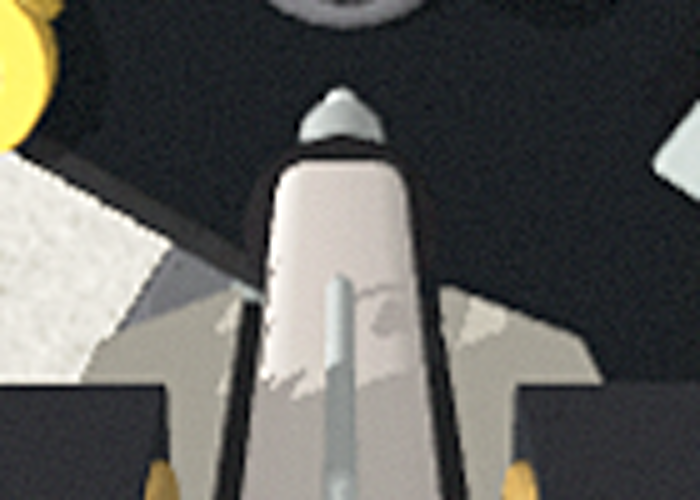

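View pics/s7b.png

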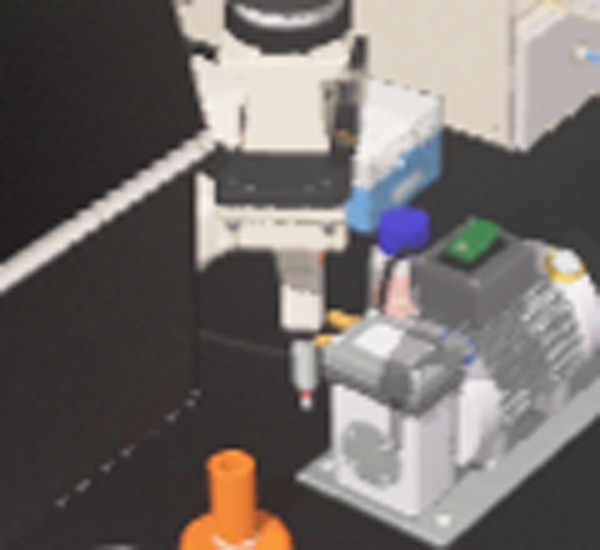

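The pen is held. Its tip shows at (278,207) in the wrist picture, against (278,208.7) predicted, and at (266,237.8) in the side picture. The side picture also shows the red band above the tip. I'll carry the pen high across to the yellow pad.

>>> drive_tool(motion=[{"dp": [-32, 36, -3], "twist": [0, 0, 8.7]}, {"dp": [-26, 41, -3], "twist": [0, 0, 8.7]}, {"dp": [-20, 44, -3], "twist": [0, 0, 8.7]}, {"dp": [-13, 47, -3], "twist": [0, 0, 8.7]}, {"dp": [-6, 48, -3], "twist": [0, 0, 0]}])

```text
clock: 9.22
tcp_pos: [0.4412, 0.049, 0.3384]
tool_rot: [0.0, 1.0, -0.026, -0.001]
force: [0.8, 0.9, -1.0]
width: 0.0179
```

>>> drive_tool(motion=[{"dp": [-6, 48, -3], "twist": [0, 0, 0]}, {"dp": [-6, 48, -3], "twist": [0, 0, 0]}, {"dp": [0, 0, 0], "twist": [0, 0, 0]}])

```text
clock: 9.6
tcp_pos: [0.4246, -0.0473, 0.3446]
tool_rot: [0.0, 1.0, -0.027, -0.001]
force: [0.7, 0.1, -0.8]
width: 0.0182
```

```bash
cat >> h.py <<'E'
D=R.from_euler('z',-2.8,degrees=True)*R.from_euler('y',-25.2,degrees=True)*R.from_euler('x',180,degrees=True)
pad=np.array([.4975,-.0518,.1317])
n=-D.apply([0,0,1])
E
python3 - <<'E'
from h import *
s=r.observe();print(s["clock"],s["tcp_pos"],s["joint_pos"].round(2),s["width"],s["force"],n)
delta(pad+n*.1714,D)
E
```

```text
9.6 [ 0.4246481  -0.04728537  0.3445992 ] [-0.29  0.09  1.53 -0.    1.52  1.34] 0.018246050869802685 [ 0.65857233  0.08441754 -0.75264464] [-0.42527097  0.02079922  0.90482705]
dp mm [ 0.1  0.9 57.8] twist [ 0.09 25.31 -0.33]
```

>>> drive_tool(motion=[{"dp": [0, 0, 0], "twist": [0, 8.4, -0.1]}, {"dp": [0, 0, 0], "twist": [0, 8.4, -0.1]}, {"dp": [0, 0, 0], "twist": [0, 8.5, -0.1]}, {"dp": [0, 0, 0], "twist": [0, 0, 0]}])

```text
clock: 10.1
tcp_pos: [0.4232, -0.0435, 0.344]
tool_rot: [0.005, 0.976, -0.022, 0.218]
force: [0.4, 0.5, -1.5]
width: 0.0179
```

```bash
python3 - <<'E'
from h import *
s=r.observe();print(s["clock"],s["tcp_pos"],s["joint_pos"].round(2),s["width"],s["force"])
delta(pad+n*.1714,D)
E
```

```text
10.1 [ 0.42317757 -0.0434798   0.34399   ] [-0.4  -0.18  1.87  0.17  1.05  1.17] 0.017912575065433298 [ 0.35133851  0.48876189 -1.46199417]
dp mm [-22.8   4.7  52.5] twist [-0.12  0.07  0.2 ]
```

>>> drive_tool(motion=[{"dp": [-11.5, 2.5, 6], "twist": [0, 0, 0]}, {"dp": [-11.5, 2.5, 20], "twist": [0, 0, 0]}, {"dp": [0, 0, 26], "twist": [0, 0, 0]}, {"dp": [0, 0, 0], "twist": [0, 0, 0]}])

```text
clock: 10.6
tcp_pos: [0.4263, -0.0496, 0.2864]
tool_rot: [0.004, 0.976, -0.021, 0.216]
force: [0.2, -0.2, -1.0]
width: 0.0178
```

```bash
python3 - <<'E'
from h import *
s=r.observe();print(s["clock"],s["tcp_pos"],s["joint_pos"].round(2),s["width"],s["force"])
delta(pad+n*.1714,D)
M=P("wrist",s)
print("tip pred",proj(M,s["tcp_pos"]+rot(s["tool_rot"]).apply([0,0,.1114])),"pad pred",proj(M,pad))
print("side tip",proj(P("side"),s["tcp_pos"]+rot(s["tool_rot"]).apply([0,0,.1114])),"pad",proj(P("side"),pad))
im=r.get_image("wrist")[:,:,::-1];cv2.imwrite("pics/w8.png",im)
t=im[130:250,200:360];cv2.imwrite("pics/w8b.png",cv2.resize(t,None,fx=5,fy=5,interpolation=cv2.INTER_CUBIC))
np.save("w8.npy",M)
im=r.get_image("side")[:,:,::-1]
t=im[150:230,270:370];cv2.imwrite("pics/s8b.png",cv2.resize(t,None,fx=7,fy=7,interpolation=cv2.INTER_CUBIC))
E
```

```text
10.6 [ 0.42630323 -0.04959626  0.28643211] [-0.41 -0.13  1.98  0.2   0.89  1.11] 0.01782813486116728 [ 0.16079217 -0.15755126 -0.99180288]
dp mm [-1.4 -1.3 -1.1] twist [-0.16  0.25  0.25]
tip pred [277.53764922 208.47759306] pad pred [276.83849925 193.71800995]
side tip [323.21175807 199.1409896 ] pad [317.26187899 209.28007677]
```

View pics/w8b.png

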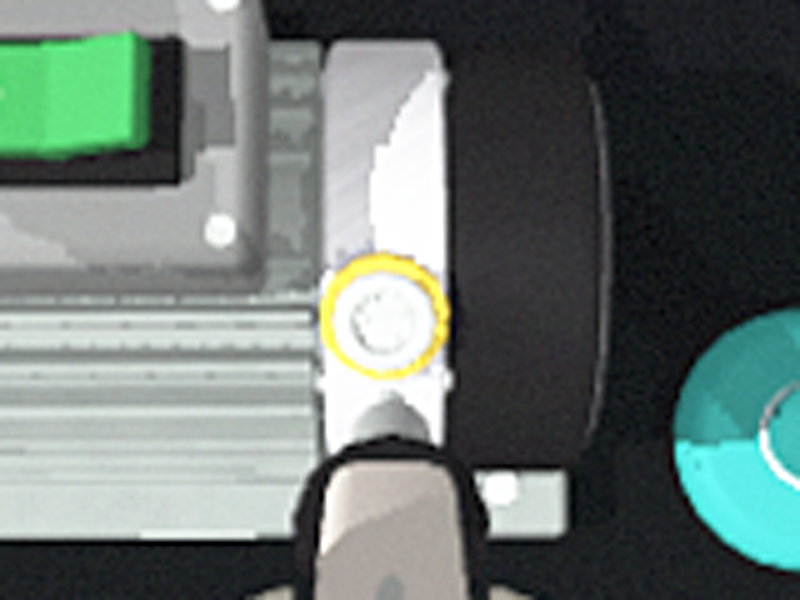

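View pics/s8b.png

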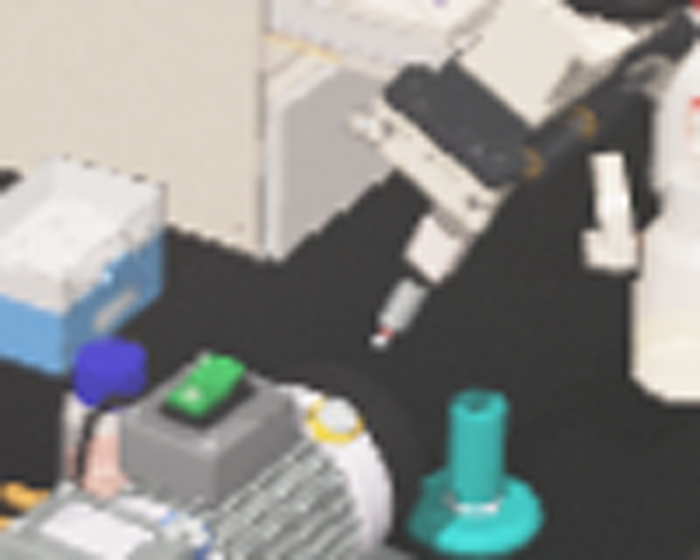

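>>> drive_tool(motion=[{"dp": [-1.4, -1.3, 15], "twist": [-0.1, 0.2, 0.2]}, {"dp": [0, 0, 15], "twist": [0, 0, 0]}, {"dp": [0, 0, 10], "twist": [0, 0, 0]}, {"dp": [0, 0, 5], "twist": [0, 0, 0]}, {"dp": [0, 0, 0], "twist": [0, 0, 0]}])

```text
clock: 11.32
tcp_pos: [0.4448, -0.0496, 0.2474]
tool_rot: [0.006, 0.975, -0.023, 0.221]
force: [0.4, 0.2, -1.3]
width: 0.018
```

>>> drive_tool(motion=[{"dp": [0, 0, 0], "twist": [0, 0, 0]}, {"dp": [0, 0, 0], "twist": [0, 0, 0]}])

```text
clock: 11.58
tcp_pos: [0.4448, -0.0497, 0.2478]
tool_rot: [0.006, 0.975, -0.024, 0.221]
force: [1.2, 0.2, -1.9]
width: 0.018
```

```bash
cat > look.py <<'E'
from h import *
import sys
k=sys.argv[1]
s=r.observe();print(s["clock"],s["tcp_pos"],s["width"],"F along n",s["force"]@n,s["force"].round(2))
delta(pad+n*.1114,D)
M=P("wrist",s);tip=s["tcp_pos"]+rot(s["tool_rot"]).apply([0,0,.1114])
print("wrist tip pred",proj(M,tip),"pad pred",proj(M,pad))
print("side tip",proj(P("side"),tip),"pad",proj(P("side"),pad))
im=r.get_image("wrist")[:,:,::-1];cv2.imwrite(f"pics/w{k}.png",im)
t=im[150:250,215:345];cv2.imwrite(f"pics/w{k}b.png",cv2.resize(t,None,fx=6,fy=6,interpolation=cv2.INTER_CUBIC))
im=r.get_image("side")[:,:,::-1]
t=im[170:230,285:355];cv2.imwrite(f"pics/s{k}b.png",cv2.resize(t,None,fx=9,fy=9,interpolation=cv2.INTER_CUBIC))
E
python3 look.py 9
```

```text
11.575 [ 0.44476679 -0.04966033  0.24775419] 0.01801023087951538 F along n -2.2544854578547358 [ 1.21  0.15 -1.92]
dp mm [-1.8 -0.5 16.1] twist [ 0.07 -0.34  0.05]
wrist tip pred [277.53433896 208.47218428] pad pred [276.92328358 206.07799193]
side tip [318.50543902 206.16014136] pad [317.26187899 209.28007677]
```

View pics/w9b.png

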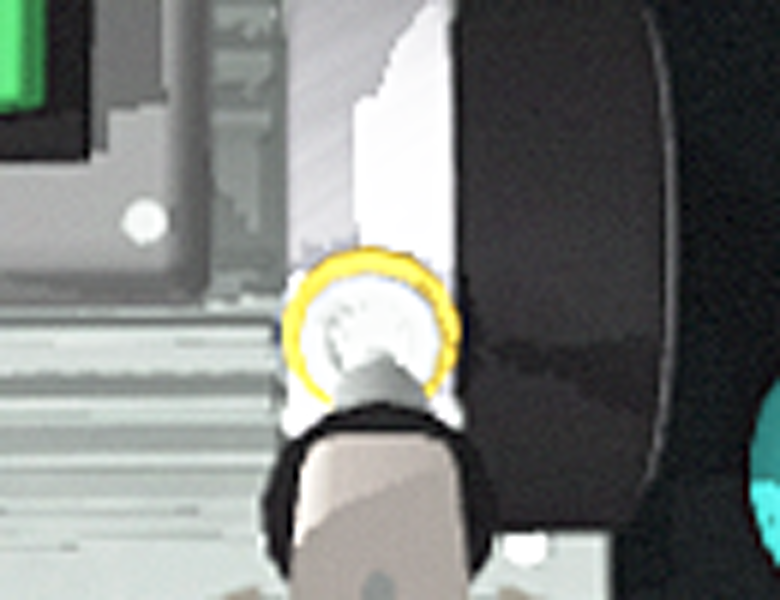

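View pics/s9b.png

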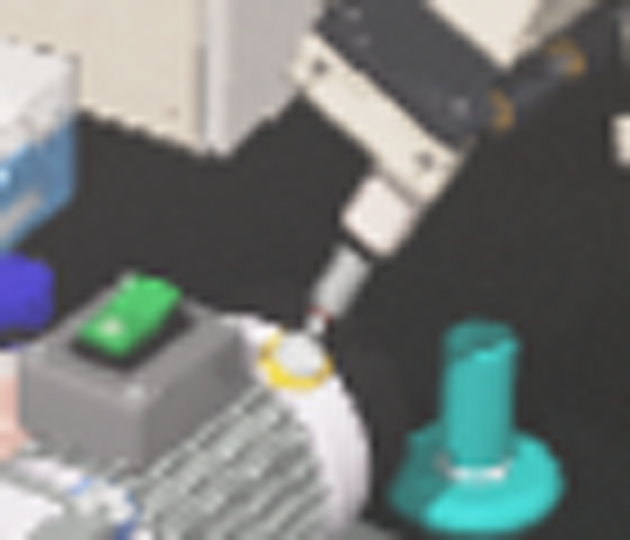

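>>> drive_tool(motion=[{"dp": [-1.8, -0.5, 4], "twist": [0, -0.3, 0]}, {"dp": [0, 0, 4], "twist": [0, 0, 0]}, {"dp": [0, 0, 3], "twist": [0, 0, 0]}, {"dp": [0, 0, 0], "twist": [0, 0, 0]}, {"dp": [0, 0, 0], "twist": [0, 0, 0]}])

```text
clock: 12.3
tcp_pos: [0.4478, -0.0493, 0.2366]
tool_rot: [0.006, 0.976, -0.024, 0.218]
force: [-1.1, 0.3, -1.1]
width: 0.0177
```

```bash
cat > f.py <<'E'
from h import *
F=[];X=[]
for i in range(10):
    s=r.observe();F.append(s["force"]);X.append(s["tcp_pos"]);r.get_image("side")
F=np.array(F);L=D.inv().apply(F)
print(s["clock"],"F tool xyz mean",L.mean(0).round(2),"sd",L.std(0).round(2),s["width"])
dx=D.inv().apply(np.mean(X,0)-pad-n*.1114)*1e3
print("TCP rel. to nominal contact pose, tool mm",dx.round(2)); delta(pad+n*.1114,D)
E
python3 f.py
```

```text
12.75 F tool xyz mean [-0.82  0.07  0.79] sd [0.47 0.4  0.38] 0.017543260022989136
TCP rel. to nominal contact pose, tool mm [-0.31 -0.08 -4.8 ]
dp mm [0.3 0.1 4.8] twist [ 0.07 -0.01  0.05]
```

>>> drive_tool(motion=[{"dp": [0, 0, 2], "twist": [0, 0, 0]}, {"dp": [0, 0, 2], "twist": [0, 0, 0]}, {"dp": [0, 0, 0], "twist": [0, 0, 0]}, {"dp": [0, 0, 0], "twist": [0, 0, 0]}])

```text
clock: 13.3
tcp_pos: [0.4495, -0.0493, 0.233]
tool_rot: [0.006, 0.976, -0.024, 0.218]
force: [0.6, -0.4, -1.5]
width: 0.0177
```

```bash
python3 f.py
```

```text
13.75 F tool xyz mean [-0.41  0.16  1.1 ] sd [0.48 0.39 0.39] 0.018026002388027165
TCP rel. to nominal contact pose, tool mm [-0.39 -0.09 -0.74]
dp mm [0.3 0.1 0.8] twist [ 0.06 -0.    0.04]
```

>>> drive_tool(motion=[{"dp": [0, 0, 1], "twist": [0, 0, 0]}, {"dp": [0, 0, 1], "twist": [0, 0, 0]}, {"dp": [0, 0, 0], "twist": [0, 0, 0]}, {"dp": [0, 0, 0], "twist": [0, 0, 0]}])

```text
clock: 14.3
tcp_pos: [0.4503, -0.0494, 0.2312]
tool_rot: [0.006, 0.976, -0.024, 0.218]
force: [-1.2, 0.2, -0.8]
width: 0.0176
```

```bash
python3 f.py;python3 look.py 10
```

```text
14.75 F tool xyz mean [-0.5   0.09 -0.45] sd [0.47 0.48 0.62] 0.017935384011705097
TCP rel. to nominal contact pose, tool mm [-0.33 -0.08  1.23]
dp mm [ 0.3  0.1 -1.2] twist [ 0.06 -0.01  0.05]
14.8 [ 0.45036003 -0.04940099  0.23123785] 0.018000661279223708 F along n 0.6277185073174051 [-0.55  0.19  0.43]
dp mm [ 0.3  0.1 -1.2] twist [ 0.06 -0.01  0.05]
wrist tip pred [277.53639086 208.4753689 ] pad pred [277.5047846  208.53773969]
side tip [317.2045493  209.53388016] pad [317.26187899 209.28007677]
```

View pics/w10b.png

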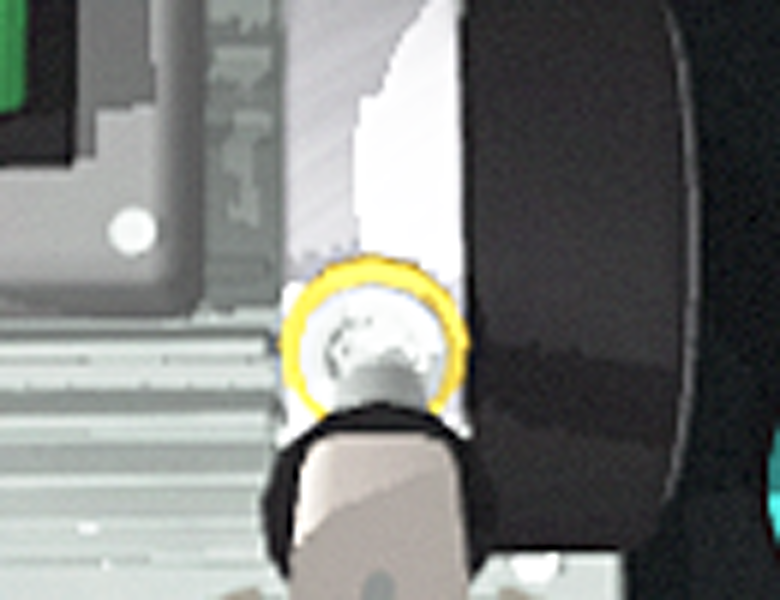

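View pics/s10b.png

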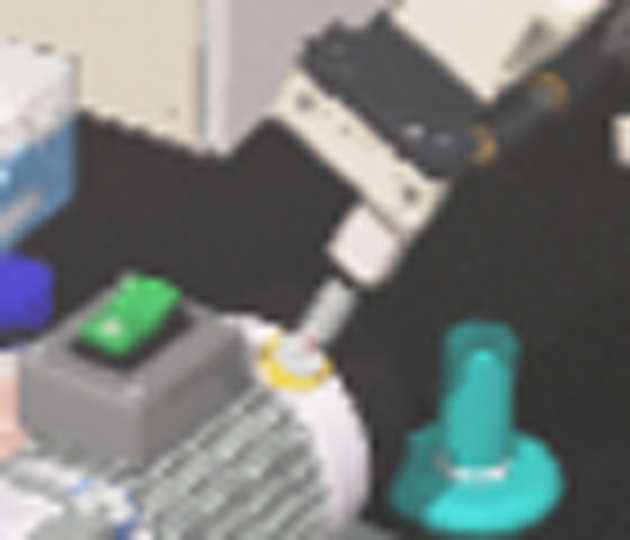

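Contact came at the expected place: about 1.2 mm past nominal, spring force about 1.4 N. I push on to half travel.

>>> drive_tool(motion=[{"dp": [0.3, 0.1, 1.5], "twist": [0, 0, 0]}, {"dp": [0, 0, 1], "twist": [0, 0, 0]}, {"dp": [0, 0, 1], "twist": [0, 0, 0]}, {"dp": [0, 0, 0], "twist": [0, 0, 0]}, {"dp": [0, 0, 0], "twist": [0, 0, 0]}])

```text
clock: 15.52
tcp_pos: [0.452, -0.0496, 0.2282]
tool_rot: [0.006, 0.976, -0.024, 0.218]
force: [-3.2, 0.4, 1.3]
width: 0.0178
```

```bash
python3 f.py;python3 look.py 11;python3 f.py
```

```text
15.975 F tool xyz mean [-1.8  -0.44 -2.01] sd [0.41 0.34 0.36] 0.017838945202359985
TCP rel. to nominal contact pose, tool mm [-0.13 -0.01  4.76]
dp mm [ 0.1  0.  -4.8] twist [0.06 0.01 0.05]
16.025 [ 0.45206085 -0.04955715  0.22812482] 0.0180948173568004 F along n 1.6298473902644144 [-2.61  0.53  0.56]
dp mm [ 0.1  0.  -4.8] twist [0.06 0.01 0.05]
wrist tip pred [277.53642033 208.47546584] pad pred [277.43784848 209.87300958]
side tip [316.82466931 210.07026339] pad [317.26187899 209.28007677]
16.575 F tool xyz mean [-1.45 -0.42 -1.65] sd [0.41 0.42 0.47] 0.017660898011810835
TCP rel. to nominal contact pose, tool mm [-0.09  0.    4.77]
dp mm [ 0.1 -0.  -4.8] twist [0.06 0.   0.04]
```

View pics/w11b.png

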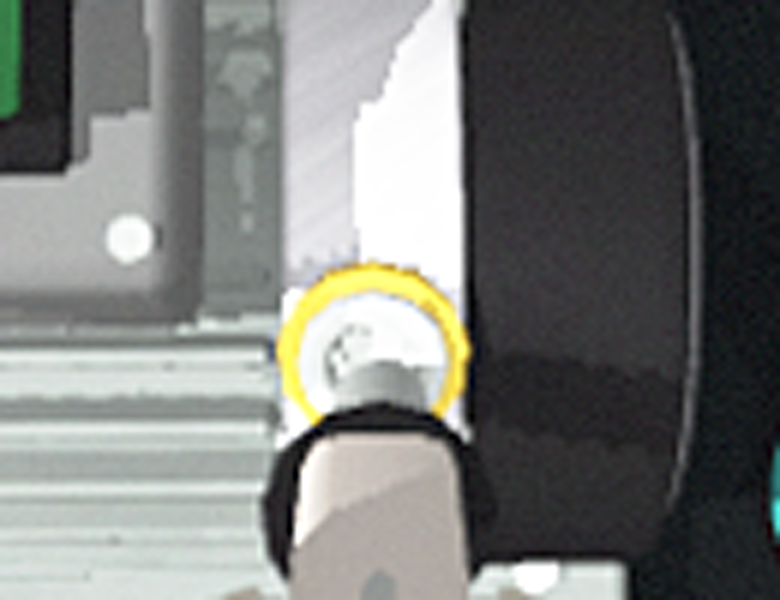

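View pics/s11b.png

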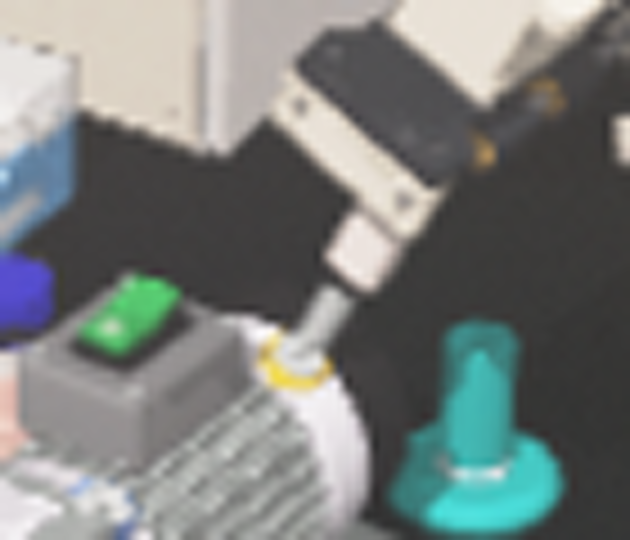

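>>> drive_tool(motion=[{"dp": [-0.2, -0.3, 0.3], "twist": [0, 0, 0]}, {"dp": [0, 0, 0], "twist": [0, 0, 0]}, {"dp": [0, 0, 0], "twist": [0, 0, 0]}])

```text
clock: 17.0
tcp_pos: [0.4521, -0.0494, 0.2279]
tool_rot: [0.006, 0.976, -0.024, 0.218]
force: [-2.2, -0.6, 2.5]
width: 0.0176
```

```bash
python3 f.py; python3 f.py; python3 - <<'E'
from h import *
im=r.get_image("top")[:,:,::-1];t=im[170:270,180:340]; cv2.imwrite("pics/t12.png",cv2.resize(t,None,fx=5,fy=5,interpolation=cv2.INTER_CUBIC))
im=r.get_image("side")[:,:,::-1];t=im[180:220,295:345]; cv2.imwrite("pics/s12.png",cv2.resize(t,None,fx=14,fy=14,interpolation=cv2.INTER_CUBIC))
E
```

```text
17.45 F tool xyz mean [-1.15  0.45 -2.02] sd [0.23 0.5  0.68] 0.017982449519639208
TCP rel. to nominal contact pose, tool mm [-0.17 -0.22  5.04]
dp mm [ 0.2  0.3 -5. ] twist [ 0.07 -0.01  0.05]
17.95 F tool xyz mean [-1.32  0.76 -1.88] sd [0.51 0.44 0.43] 0.01788879906586065
TCP rel. to nominal contact pose, tool mm [-0.2  -0.26  5.05]
dp mm [ 0.2  0.3 -5. ] twist [ 0.06 -0.01  0.05]
```

View pics/s12.png

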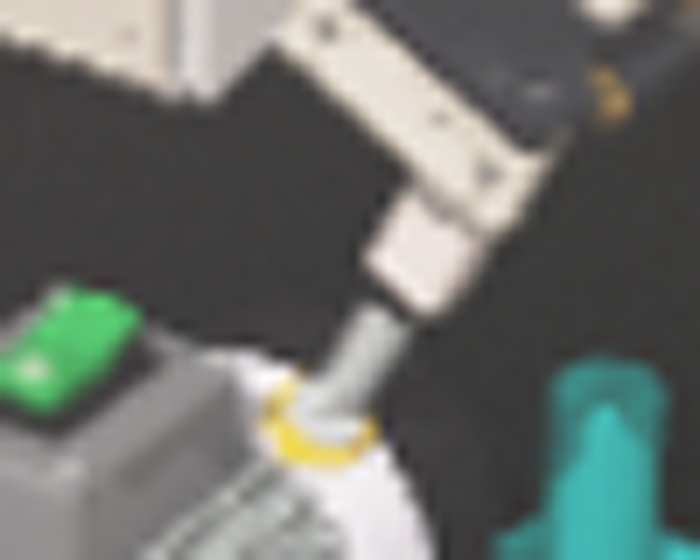

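View pics/t12.png

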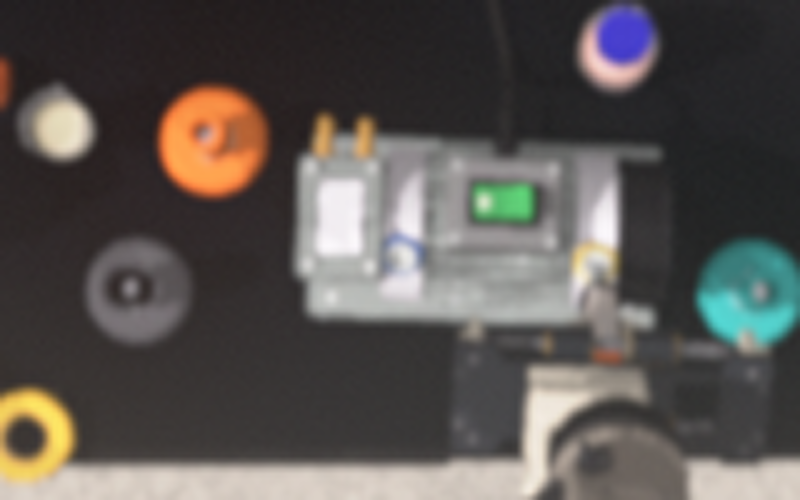

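The tip is in the recess, the red band is swallowed by the nose, the rocker is on and the bystanders haven't moved. I'm handing in.

```bash
python3 -c "
from plant import r
print(r.sign_off())"
```

```text
the job is handed in; nothing more can be done
None
```

I started the pump first, then took the pen from the black stand and held it on the yellow pad. I handed in with the pen still held there, at about 18 s on the clock.

- **Switch:** I pressed the white-dotted end until it hit a stiff stop at 174 mm (about 13 N on the finger). Pictures taken afterwards show that half level and the other one raised.
- **Pen position:** The pen is gripped on its y sides (opening about 18 mm, 30 N). The arm's measured pose is within about 0.1° of my estimate of the pad axis and about 0.3 mm of the measured recess centre. The pen's own tilt in the grip was not measured separately.
- **Spring tip:** It is 5.0 mm in by position. By force it is about 2.9 N over the no-contact reading, which puts it 4.7 to 5 mm in. In the side picture the red band is no longer visible below the nose.
- **Bystanders:** None of those in the last top view have moved; the notebook, timer, jar and card box were outside that crop.

**Small disagreements:**
- The nose looks about 1 to 1.5 mm to one side of the ring's middle in the wrist picture, well inside the 14 mm recess.
- A sideways force of roughly 1 N remains on the tip. It reversed in one direction when I made a small sideways correction, so it is probably friction.

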